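# Latch the cobbler's heel clamp

## Task

Close the green heel clamp on the bench so that it squeezes the leather heel: while the lever is still up, take the red ball, lower the latch's crossbar into the slot of the brass keeper and draw it back under the slot's lip until it catches, then let go and press the black lever down over centre until it lies fully home. Work gently, feel for the slot instead of forcing the loop down, and leave the other things on the bench where they are.

Things in the scene. Friction and masses are not known exactly. Their poses are not given: they have to be found in the camera images.
- clamp: Green bed of the heel clamp, fixed on the bench, 290 x 90 x 12 mm. Origin at its underside, straight below the lever's pivot; x points along the clamp from the lever's end (-130) to the keeper's end (+160), y is parallel to all hinges, z up. All x, y, z below are mm in this frame. A leather heel stands between a green stop block and a rubber buffer; behind it the sprung jaw slides along x.
- pivot (a point): The lever's hinge axis at mid width: x 0, y 0, z 50. The loop's hinge pin sits on the lever 26 mm from it: at lever angle a the pin is at x = -26 cos(a - 0.21), z = 50 + 26 sin(a - 0.21), so pressing the lever home draws the loop in.
- slot_zone (a point): Point fixed to the bed at x 86, y 0, z 57: where the slot's near edge would be if d = 0. The brass keeper on the jaw really stands d further out, d from 0 to 18 mm by the heel's size, new every time and given by no reading: see it or feel for it. The keeper is 34 wide (y -17 to 17), its rough flat top at z 57 runs from x 62 + d to the slot's mouth at x 86 + d to 94 + d.
- slot_floor (a point): Point fixed to the bed at x 90, y 0, z 46: mid slot floor if d = 0 (see slot_zone). The slot runs along y, open on top, 11 deep. Its near edge is a lip 4 thick, undercut 4 deep towards the lever, that holds a bar drawn back under it. Beyond the mouth the top (z 57) goes on for 12. A bar resting on the top has its centre at z 60, one down in the slot at z 49.
- lever (a joint): Lever angle (rad): 0 = flat, fully home, pointing to -x; 1.57 upright; more leans to the keeper; stop 2.27. Stays where left (0.045 N m friction). Grip black, 30 wide, 12 thick, 50 to 95 mm from the pivot. With the loop hooked, the jaw's spring (1.3 N/mm) resists with up to 32 N in the loop, 6 N at the grip; in the last 0.2 rad, past centre, it pulls the lever home.
- lever_grip (a point): Middle of the upper face of the lever's black grip (the face that is on top when home), 80 mm from the pivot.
- loop (a joint): Angle of the wire loop relative to the lever (rad); lever + loop = how far the loop dips from the clamp's x axis (negative: it points up). A stiff hinge (0.045 N m) carries the 30 g loop: it stays as left and swings up with the lever as the lever goes down, so a bar that has not caught under the lip is lifted out.
- loop_bar (a point): Middle of the loop's crossbar, steel, 6 mm thick, 44 mm long along the clamp's y, 106.5 mm from the loop's hinge pin. It goes into the keeper's slot. The loop's side wires run at y = -22 and +22.
- loop_ball (a point): Centre of the red ball, 20 mm in diameter, the loop's grip, on a stem 34 mm above the crossbar (square to the loop's plane, on its upper side). Pinch it from above, fingers closing along the clamp's y; it turns easily between the fingers. Moving it moves loop and lever as a two-link chain; swing it down in an arc about the pin.
- jaw (a joint): How far the sprung jaw has been drawn in towards the lever (m): 0 free, 0.004 + d when latched. It starts to move at 2.6 N.
- polish_tin: Round polish tin, 74 mm across, 26 high, loose, beside the clamp; origin at its underside centre. Leave alone.
- spare_heel: Spare leather heel block 55 x 60 x 30 mm, loose, beside the clamp; origin at its underside centre. Leave alone.
- dye_bottle: Dark bottle 48 mm across, 110 high, loose; origin at its underside centre. Leave alone.
- dye_cup: Dark red cup 72 mm across, 75 high, loose; origin at its underside centre. Leave alone.
- hammer: Hammer lying on the bench, loose. Leave alone.
- brush: Brush lying on the bench, loose. Leave alone.
- tape_roll: Roll of tape 90 mm across, 24 high, lying flat, loose. Leave alone.

How it is judged:
By the outcome, as a careful person would: the job done as asked, in the order asked, and still so for the second after the job is handed in, with the robot touching nothing.
It also fails if it takes over 72 s, if anything falls off the work surface, if the arm or the gripper's body presses on something with over 40 N, if the wrist force passes 120 N, or if a joint passes its speed limit or range.

## Robot

A 6-joint arm with a two-finger parallel gripper is mounted at the origin on the work surface. World frame = base frame: x ahead of the robot, y to its left, z up, the work surface at z = 0. Lengths are in m, angles in rad, forces in N, time in s.
With the tool pointing down it reaches from about 0.3 to 0.775 m from the base axis. Payload 14.6 kg.
Tool frame: the origin (TCP) lies midway between the tips of the shut fingers; the grasp point (between the pads) lies 19 mm behind it; z points along the fingers, y is the line along which they close (so a half turn about z gives the same grasp; the last joint's range is limited). The gripper opens to 94 mm and grips with 3 to 60 N. Pads are 16 mm wide; open, the fingers measure 119 mm over their backs; the gripper's body (75 mm by 177 mm) begins 78 mm behind the grasp point.
Start: joints at [-1.249, 0.3, 1.521, -0, 1.321, -0.067], TCP at [0.208, -0.509, 0.205] pointing down, gripper open.
Joint ranges: [-3.03, 3.03], [-0.79, 2.21], [0.23, 2.52], [-1.04, 4.18], [0, 3.07], [-2.55, 2.55]. Speed limits (rad/s): [2.22, 2.22, 2.57, 3.14, 3.14, 3.14].

## Interface

Orientations are given as [roll, pitch, yaw] about the fixed x, y, z axes, in that order (R = Rz(yaw) Ry(pitch) Rx(roll)).
In Python, from station import ctrl gives the robot as it stands. The module is installed in compiled form; this text tells all that it offers.
- The arm moves only by the tool servo_tool, never from a script. Its argument "plan" is a list of rows, each a list of 7 numbers: the opening in per cent of the stroke, from 0 (shut) to 100 (fully open), then the shift along the tool's x, y, z in m, then the turn, a rotation vector about the tool's x, y, z in rad. A call has exactly 8 rows; each row shifts and turns the commanded pose from where the row before left it, along the tool's axes as they then stand; what a row does not reach is not made up. A row lasts 1/8 s, in which the tool goes at most 62.5 mm and 10.7 degrees, less where a joint would pass 70% of its speed; a pose out of reach is approached as far as the arm can. A call with a gripper value outside its range is refused whole. The fingers move at their own pace and stop on an object; "force" is the grip in N (left out, the last holds). Time passes only in rows, so rows that do not move let the fingers close, or fill a call up. It gives the time, the measured TCP pose, the force, the opening and the grip force at its end, in the units of the state.
- ctrl.get_obs(): the state, without advancing time (a new reading comes with each control period).
- ctrl.camera(name): name is "scene" or "top" or "wrist"; returns a dict with "pixels" (420x560x3 uint8, red, green, blue), "z_map" (420x560 float32, m along the optical axis (not along the pixel's ray), 0 where there is no reading), "mtx" (3x3 intrinsics, pixels), "pose" (4x4, takes a point from camera to world coordinates). Camera axes: x right, y up, looking along -z (the intrinsics and any distortion apply to the point x, -y, -z); pixel columns grow to the right and rows downward; lengths in m; the calibration is good to about 2 mm. A picture is of the moment at which its call begins.
- ctrl.hand_in(): hands the job in; it is judged then, once.
The state is a dict: "time_s": time; "qpos": joint angles; "joint_vel": joint speeds; "tau": joint torques, N m; "ee_pos": TCP position; "eef_rot": TCP orientation; "force": force on the tool from outside, world axes, zero at the start; "moment": the same for the moment, N m; "grip_width": finger opening in m; "grip_force": force on a finger pad.
Only numpy, scipy, OpenCV 4.12 (cv2) and the standard library are available. Lean on these libraries where they do the work, as an engineer would, in place of code of your own. Each camera call takes 0.05 s, during which the arm holds its last target. There are 200 camera calls.

## Working session

There is one attempt and no reset: what is moved stays moved. The work goes in short steps, Python scripts to look and compute and a tool call to move; the robot and the scene stay as the last step left them, time stands still between calls to the robot, and variables do not carry over. Pictures are saved under pics/ and viewed, at most 10 in all, crops included, and the job is handed in when it is done.

Besides the shell and the picture viewer there is one more tool, called after "Request:" as a command line: name --pt "numbers of a row" for each row, then --argument value for the rest. servo_tool: Moves the arm, as the interface text tells. Its arguments: {"type":"object","properties":{"plan":{"type":"array","items":{"type":"array","items":{"type":"number"}}},"force":{"type":"number"}},"required":["plan"]}

```bash
mkdir -p pics
cat > h.py <<'E'
import numpy as np,cv2
from station import ctrl
from scipy.spatial.transform import Rotation as R
def shot(name,fn,crop=None,scale=1):
    c=ctrl.camera(name); im=c['pixels'][:,:,::-1]
    np.savez('pics/'+fn+'.npz',**c)
    if crop: u0,v0,u1,v1=crop; im=im[v0:v1,u0:u1]
    im=cv2.resize(im,None,fx=scale,fy=scale,interpolation=cv2.INTER_CUBIC)
    cv2.imwrite('pics/'+fn+'.png',im); return c
def pt(c,u,v,r=1):
    z=c['z_map'][v-r:v+r+1,u-r:u+r+1]; z=np.median(z[z>0])
    K=c['mtx']; p=np.array([(u-K[0,2])/K[0,0]*z,-(v-K[1,2])/K[1,1]*z,-z,1])
    return (c['pose']@p)[:3]
def load(fn): return dict(np.load('pics/'+fn+'.npz'))
E
python3 - <<'E'
from h import *
a=shot('scene','s1');b=shot('top','t1')
o=ctrl.get_obs(); print(o['ee_pos'],o['eef_rot'],o['grip_width'],o['time_s'],a['pose'].round(3),b['pose'].round(3),b['mtx'])
E
```

```text
[ 0.20842398 -0.50873273  0.20496271] [-3.14058304e+00 -7.27204004e-05  3.88828573e-01] 0.09408215166854383 0.1 [[-0.365 -0.524  0.769  1.435]
 [ 0.931 -0.212  0.297  0.311]
 [ 0.007  0.825  0.565  0.738]
 [ 0.     0.     0.     1.   ]] [[ 0.004  0.999 -0.043  0.49 ]
 [-1.     0.004  0.008 -0.017]
 [ 0.008  0.043  0.999  1.304]
 [ 0.     0.     0.     1.   ]] [[537.42409807   0.         280.2948424 ]
 [  0.         537.42409807 198.93727352]
 [  0.           0.           1.        ]]
```

View pics/s1.png

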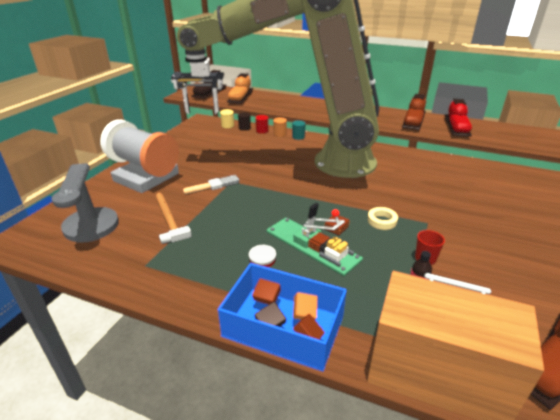

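View pics/t1.png

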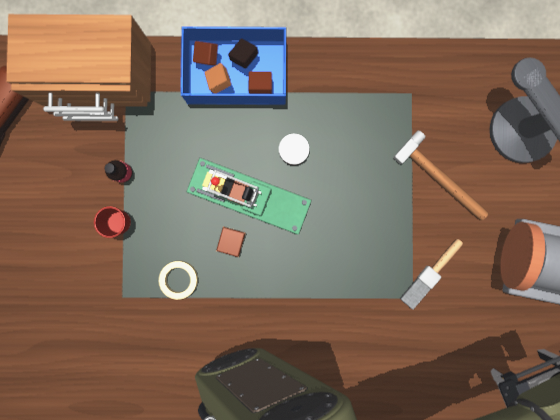

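The scene shows the clamp at about (315,240) with the lever up and the red ball at (335,213). In the top view the bed spans (188..310, 160..233), the keeper is at the left end and the ball is near (215,182). Next I'll enlarge both and fit the bed.

Run:
```python
from h import *
b=load('t1');a=load('s1')
im=b['pixels'][:,:,::-1]; A=cv2.resize(im[145:245,175:325],(800,533),interpolation=cv2.INTER_CUBIC); cv2.imwrite('pics/t1c.png',A)
im=a['pixels'][:,:,::-1]; A=cv2.resize(im[190:280,255:375],(800,600),interpolation=cv2.INTER_CUBIC); cv2.imwrite('pics/s1c.png',A)
# bed by green + height
def cloud(c):
    z=c['z_map'];K=c['mtx'];v,u=np.indices(z.shape)
    p=np.stack([(u-K[0,2])/K[0,0]*z,-(v-K[1,2])/K[1,1]*z,-z],-1)
    return p@c['pose'][:3,:3].T+c['pose'][:3,3]
P=cloud(b);px=b['pixels'].astype(int)
g=(px[...,1]>px[...,0]+50)&(px[...,1]>px[...,2]+25)
g[:145]=0;g[245:]=0;g[:,:175]=0;g[:,325:]=0
q=P[g]; print(len(q),np.percentile(q[:,2],[5,50,95]))
q=q[q[:,2]<0.025]
r=cv2.minAreaRect((q[:,:2]*1000).astype(np.float32)); print(r, cv2.boxPoints(r))
red=(px[...,0]>180)&(px[...,1]<70)&(px[...,2]<70); red[:145]=0;red[200:]=0;red[:,:190]=0;red[:,300:]=0
print(np.argwhere(red).mean(0),P[red].mean(0),P[red][:,2].max(),red.sum())
```

```text
2665 [0.00817784 0.01275336 0.04099853]
((553.8470458984375, 48.895164489746094), (287.6564025878906, 87.84088134765625), 69.39100646972656) [[ 462.11142  -70.26915]
 [ 544.33093 -101.18814]
 [ 645.58264  168.05948]
 [ 563.36316  198.97847]]
[181.13793103 215.        ] [0.57746282 0.11322727 0.15473779] 0.16020080484408483 29
```

View pics/t1c.png

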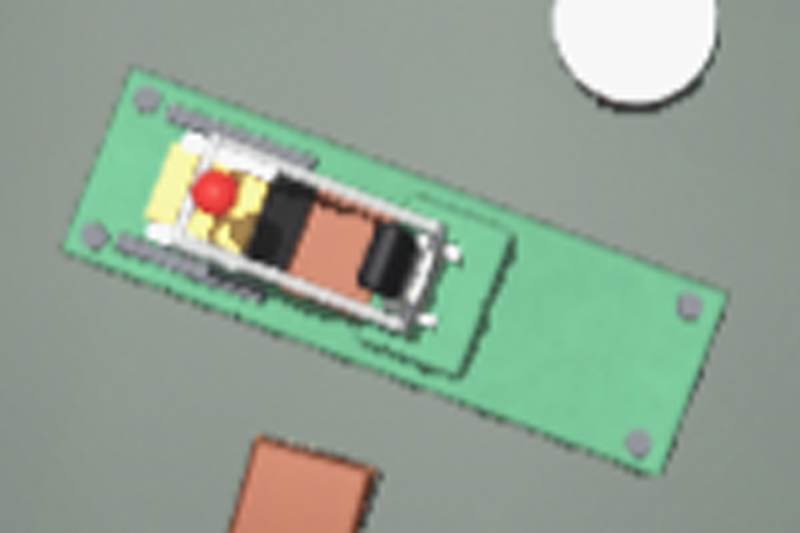

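View pics/s1c.png

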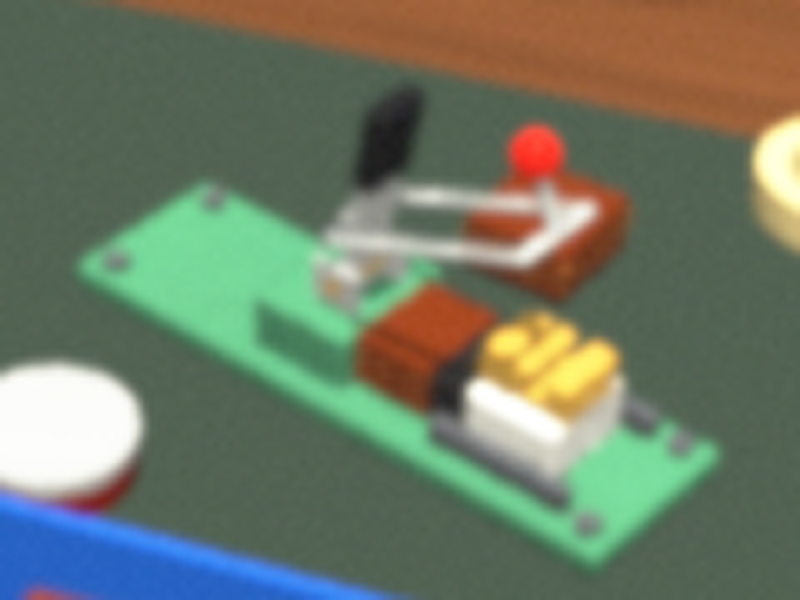

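The bed fit puts the clamp yaw at about 69.4° and its origin near (0.549, 0.035). The ball is at clamp (83.5, 0.5, 150), so lever a is about 1.77 and the loop points up by about 0.42. I'll turn the tool to the clamp's yaw and go above it.

Request:
servo_tool --pt "100 0 0 -0.01 0 0 -0.103" --pt "100 0 0 -0.01 0 0 -0.103" --pt "100 0 0 -0.01 0 0 -0.103" --pt "100 0 0 -0.01 0 0 -0.103" --pt "100 0 0 -0.01 0 0 -0.103" --pt "100 0 0 -0.01 0 0 -0.103" --pt "100 0 0 -0.01 0 0 -0.103" --pt "100 0 0 -0.01 0 0 -0.103" --force 10

```text
time_s: 1.1
ee_pos: [0.2085, -0.5088, 0.2854]
eef_rot: [-3.141, -0.001, 1.216]
force: [-0.4, -0.2, -0.3]
grip_width: 0.094
grip_force: 0.0
```

Request:
servo_tool --pt "100 0.03 0.005 0 0 0 0" --pt "100 0.05 0.009 0 0 0 0" --pt "100 0.05 0.009 0 0 0 0" --pt "100 0.05 0.009 0 0 0 0" --pt "100 0.05 0.009 0 0 0 0" --pt "100 0.05 0.009 0 0 0 0" --pt "100 0.05 0.009 0 0 0 0" --pt "100 0.05 0.009 0 0 0 0"

```text
time_s: 2.1
ee_pos: [0.4058, -0.1753, 0.2853]
eef_rot: [-3.141, 0.0, 1.213]
force: [0.4, 0.2, 0.2]
grip_width: 0.0945
grip_force: 0.0
```

Request:
servo_tool --pt "100 0.05 0.009 0 0 0 0" --pt "100 0.05 0.009 0 0 0 0" --pt "100 0.05 0.009 0 0 0 0" --pt "100 0.05 0.009 0 0 0 0" --pt "100 0.05 0.009 0 0 0 0" --pt "100 0.05 0.009 0 0 0 0" --pt "100 0.03 0.005 0 0 0 0" --pt "100 0 0 0 0 0 0"

```text
time_s: 3.1
ee_pos: [0.5764, 0.113, 0.2844]
eef_rot: [-3.14, 0.001, 1.215]
force: [-0.1, 0.8, -0.2]
grip_width: 0.0941
grip_force: 0.0
```

Run:
```python
from h import *
a=shot('wrist','w1',scale=1.4)
o=ctrl.get_obs(); print(o['ee_pos'],o['eef_rot'],o['force'],o['time_s'],a['pose'].round(3))
```

```text
[0.57606637 0.11178085 0.28470075] [-3.14050680e+00  7.11721723e-04  1.21395311e+00] [-0.15686271 -0.51774831  0.68815674] 3.15 [[ 0.938  0.337  0.087  0.602]
 [-0.348  0.908  0.232  0.179]
 [-0.001 -0.248  0.969  0.464]
 [ 0.     0.     0.     1.   ]]
```

View pics/w1.png

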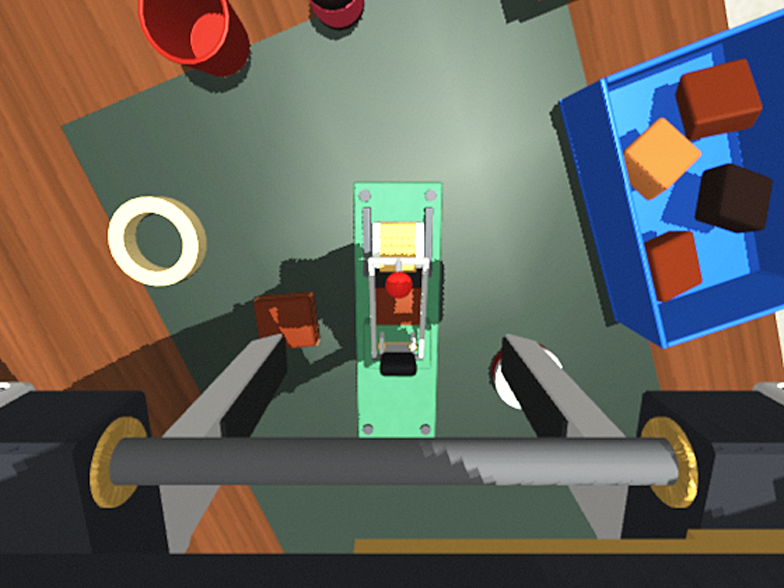

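The wrist view shows the bed running straight up the image at (355..440, 182..435). The brass keeper is at (398,245), the crossbar at (398,263) and the ball at (398,285). Next I'll take the depth profile along clamp x.

```bash
cat >> h.py <<'E'
def cloud(c):
    z=c['z_map'];K=c['mtx'];v,u=np.indices(z.shape)
    p=np.stack([(u-K[0,2])/K[0,0]*z,-(v-K[1,2])/K[1,1]*z,-z],-1)
    return p@c['pose'][:3,:3].T+c['pose'][:3,3]
E
python3 - <<'E'
from h import *
c=load('w1');P=cloud(c)*1000;px=c['pixels'].astype(int)
g=(px[...,1]>px[...,0]+50)&(px[...,1]>px[...,2]+25)
g[:110]=0;g[310:]=0;g[:,:230]=0;g[:,340:]=0
q=P[g&(P[...,2]<20)];print(np.median(q[:,2]))
r=cv2.minAreaRect(q[:,:2].astype(np.float32)); print(r)
b=cv2.boxPoints(r)
# frame from far (keeper) end + yaw
ang=np.deg2rad(r[2]); ang = ang if r[1][0]>r[1][1] else ang+np.pi/2
ang%=np.pi; ex=np.array([np.cos(ang),np.sin(ang)]);ey=np.array([-ex[1],ex[0]])
far=max((b@ex)); yc=np.mean(b@ey); O=ex*(far-160)+ey*yc
print('yaw',ang,'O',O)
for n in('w1','t1'):
    c=load(n);P=cloud(c)*1000;px=c['pixels'].astype(int)
    X=(P[...,:2]-O)@ex;Y=(P[...,:2]-O)@ey;Z=P[...,2]
    red=(px[...,0]>150)&(px[...,1]<60)&(px[...,2]<60)&(Z>100)&(abs(Y)<30)&(X>0)&(X<150)
    print(n,'ball',X[red].mean(),Y[red].mean(),np.percentile(Z[red],98),red.sum(),'Yrange',Y[red].min(),Y[red].max())
    for y0 in(-14,0,14):
        m=(abs(Y-y0)<3)&(X>60)&(X<150)&(Z>5)&(Z<250)
        print(n,y0,[(x,int(np.median(Z[m&(abs(X-x)<1)]))) for x in range(84,136,2) if (m&(abs(X-x)<1)).any()])
c=load('w1');im=c['pixels'][150:200,250:320,::-1]
cv2.imwrite('pics/w1c.png',cv2.resize(im,(784,560),interpolation=cv2.INTER_CUBIC))
E
```

```text
12.443800824802064
((557.5545654296875, 47.499664306640625), (283.1684875488281, 91.16910552978516), 69.44515991210938)
yaw 1.2120466900402846 O [551.08873058  30.25633487]
w1 ball 87.00204375663999 0.988511690953647 157.7926943843124 268 Yrange -7.946247760426753 9.585689721912745
w1 -14 [(84, 57), (92, 57), (94, 57), (96, 117), (98, 117), (100, 117), (102, 46), (104, 46), (106, 46), (108, 47), (110, 57), (112, 56), (114, 57), (116, 55), (118, 57), (120, 56), (122, 23), (124, 13), (126, 12), (128, 12), (130, 12), (132, 13), (134, 11)]
w1 0 [(84, 157), (86, 157), (88, 156), (90, 156), (92, 154), (94, 145), (96, 127), (98, 119), (100, 117), (102, 47), (104, 46), (106, 46), (108, 46), (110, 57), (112, 57), (114, 57), (116, 56), (118, 57), (120, 57), (122, 45), (124, 12), (126, 12), (128, 13), (130, 12), (132, 12), (134, 12)]
w1 14 [(84, 57), (92, 57), (94, 57), (96, 88), (98, 117), (100, 117), (102, 46), (104, 46), (106, 45), (108, 47), (110, 57), (112, 57), (114, 57), (116, 57), (118, 57), (120, 57), (122, 45), (124, 13), (126, 12), (128, 12), (130, 13), (132, 12), (134, 11)]
t1 ball 83.50615070786253 6.801102829770106 157.29047187627168 8 Yrange -0.029766873347964535 11.596153972415442
t1 -14 [(84, 49), (86, 46), (88, 56), (90, 87), (92, 47), (94, 48), (96, 53), (98, 115), (100, 89), (102, 84), (104, 55), (106, 43), (108, 42), (114, 54), (116, 40), (118, 54), (120, 58), (124, 47), (126, 56), (130, 13), (132, 16), (134, 13)]
t1 0 [(84, 104), (86, 106), (88, 156), (90, 108), (92, 156), (94, 155), (96, 153), (98, 147), (102, 118), (104, 116), (114, 59), (116, 56), (118, 56), (120, 59), (122, 59), (124, 59), (132, 11), (134, 10)]
t1 14 [(84, 105), (86, 60), (88, 57), (90, 57), (92, 60), (94, 58), (96, 58), (98, 58), (100, 115), (102, 87), (104, 59), (106, 47), (114, 53), (116, 56), (118, 58), (120, 60), (122, 55), (124, 54), (132, 13), (134, 14)]
```

View pics/w1c.png

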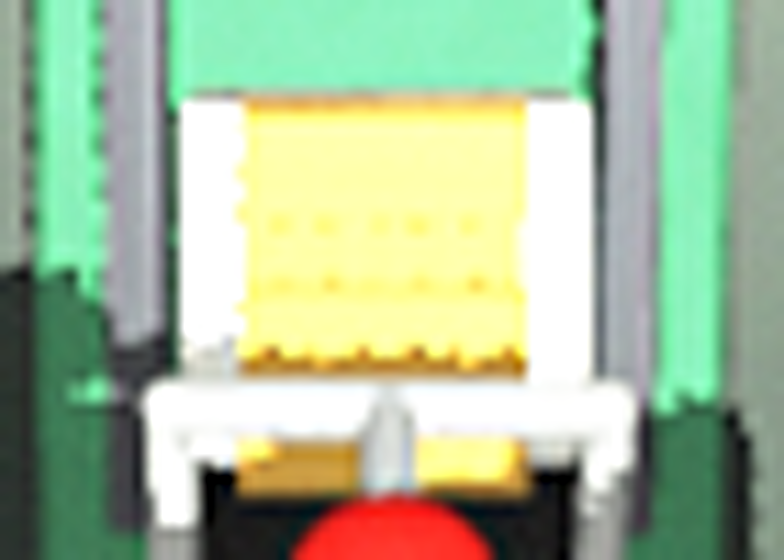

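The depth profile puts the slot floor (z 46) out to x≈109 and the keeper's far face at x≈122, so d≈15. The ball centre is near clamp (84.5, 1, 148). I'll descend on the ball.

Request:
servo_tool --pt "50 0 0.002 0.02 0 0 0" --pt "50 0 0.002 0.025 0 0 0" --pt "50 0 0 0.025 0 0 0" --pt "50 0 0 0.025 0 0 0" --pt "50 0 0 0.02 0 0 0" --pt "50 0 0 0.02 0 0 0" --pt "50 0 0 0.01 0 0 0" --pt "50 0 0 0.01 0 0 0" --force 12

```text
time_s: 4.15
ee_pos: [0.58, 0.1096, 0.1306]
eef_rot: [3.141, -0.0, 1.212]
force: [0.6, 0.9, -0.0]
grip_width: 0.0469
grip_force: 0.0
```

Request:
servo_tool --pt "0 0 0 0 0 0 0" --pt "0 0 0 0 0 0 0" --pt "0 0 0 0 0 0 0" --pt "0 0 0 0 0 0 0" --pt "0 0 0 0 0 0 0" --pt "0 0 0 0 0 0 0" --pt "0 0 0 0 0 0 0" --pt "0 0 0 0 0 0 0" --force 12

```text
time_s: 5.15
ee_pos: [0.5799, 0.1105, 0.1306]
eef_rot: [-3.141, -0.001, 1.213]
force: [-2.2, 4.8, 2.6]
grip_width: 0.0188
grip_force: 12.0
```

```bash
cat >> h.py <<'E'
from scipy.optimize import fsolve
O=np.array([551.1,30.3]);YAW=1.212
ex=np.array([np.cos(YAW),np.sin(YAW)]);ey=np.array([-ex[1],ex[0]])
def cl(p): p=np.array(p)*1000; return np.array([(p[:2]-O)@ex,(p[:2]-O)@ey,p[2]])
def pin(a): return np.array([-26*np.cos(a-.21),50+26*np.sin(a-.21)])
def bar(a,t): return pin(a)+106.5*np.array([np.cos(t),-np.sin(t)])
def ball(a,t): return bar(a,t)+34*np.array([np.sin(t),np.cos(t)])
def from_ball(b,g=(1.77,-.4)): return fsolve(lambda q:ball(*q)-b,g)
def from_bar(b,g=(1.9,.2)): return fsolve(lambda q:bar(*q)-b,g)
E
python3 - <<'E'
from h import *
o=ctrl.get_obs(); p=cl(o['ee_pos']); print(p,o['eef_rot'],o['grip_width'],o['grip_force'],o['force'],o['time_s'])
b=np.array([p[0],p[2]+19]); q=from_ball(b); print(b,q,bar(*q))
for x in np.arange(98,112,2.):
  for z in(64,60,49):
    q=from_bar((x,z)); print((x,z),q.round(3),ball(*q).round(1))
E
```

```text
[ 85.19061      1.15807621 130.62592611] [-3.14149366e+00 -5.03009471e-04  1.21291420e+00] 0.018779462049540632 12.000234425067902 [-2.24736419  4.78374443  2.58164184] 5.15
[ 85.19061    149.62592611] [ 1.82244806 -0.41017208] [ 98.74869289 118.4461508 ]
(np.float64(98.0), 64) [1.47  0.101] [101.4  97.8]
(np.float64(98.0), 60) [1.49 0.14] [102.8  93.7]
(np.float64(98.0), 49) [1.581 0.251] [106.5  81.9]
(np.float64(100.0), 64) [1.552 0.107] [103.6  97.8]
(np.float64(100.0), 60) [1.573 0.145] [104.9  93.6]
(np.float64(100.0), 49) [1.663 0.255] [108.6  81.9]
(np.float64(102.0), 64) [1.632 0.11 ] [105.7  97.8]
(np.float64(102.0), 60) [1.653 0.149] [107.   93.6]
(np.float64(102.0), 49) [1.741 0.256] [110.6  81.9]
(np.float64(104.0), 64) [1.71  0.112] [107.8  97.8]
(np.float64(104.0), 60) [1.731 0.15 ] [109.1  93.6]
(np.float64(104.0), 49) [1.818 0.256] [112.6  81.9]
(np.float64(106.0), 64) [1.788 0.113] [109.8  97.8]
(np.float64(106.0), 60) [1.808 0.151] [111.1  93.6]
(np.float64(106.0), 49) [1.894 0.255] [114.6  81.9]
(np.float64(108.0), 64) [1.864 0.112] [111.8  97.8]
(np.float64(108.0), 60) [1.884 0.149] [113.1  93.6]
(np.float64(108.0), 49) [1.969 0.252] [116.5  81.9]
(np.float64(110.0), 64) [1.941 0.11 ] [113.7  97.8]
(np.float64(110.0), 60) [1.96  0.147] [115.   93.6]
(np.float64(110.0), 49) [2.043 0.248] [118.3  82. ]
```

Ball is held (width 18.8 mm, near a full diameter). I'll swing the loop down in an arc about the pin, to hover just above the slot.

Request:
servo_tool --pt "0 0.0035 -0.001 0.0052 0 0 0" --pt "0 0.0036 0 0.0053 0 0 0" --pt "0 0.0058 0 0.0095 0 0 0" --pt "0 0.0049 0 0.0101 0 0 0" --pt "0 0.0038 0 0.0105 0 0 0" --pt "0 0.0015 0 0.0054 0 0 0" --pt "0 0.0006 0 0.002 0 0 0" --pt "0 0 0 0 0 0 0"

```text
time_s: 6.15
ee_pos: [0.5873, 0.1326, 0.0824]
eef_rot: [-3.142, 0.0, 1.213]
force: [0.8, -1.1, -0.0]
grip_width: 0.0188
grip_force: 12.0
```

```bash
cat >> h.py <<'E'
def rep():
    o=ctrl.get_obs(); p=cl(o['ee_pos']);f=np.array(o['force'])
    fc=np.array([f[:2]@ex,f[:2]@ey,f[2]])
    print('tcp',p.round(1),'F',fc.round(1),'w',o['grip_width'],'t',o['time_s'])
    for off in(19,17):
        q=from_ball([p[0],p[2]+off],(1.8,.1)); print(off,'a,th',q.round(3),'bar',bar(*q).round(1))
E
python3 - <<'E'
from h import *
rep()
shot('wrist','w2',(180,130,380,280),4)
E
```

```text
tcp [108.5   2.   82.4] F [-0.8 -1.2 -0. ] w 0.018842960957262008 t 6.15
19 a,th [1.765 0.08 ] bar [105.7  67.5]
17 a,th [1.748 0.098] bar [105.1  65.6]
```

View pics/w2.png

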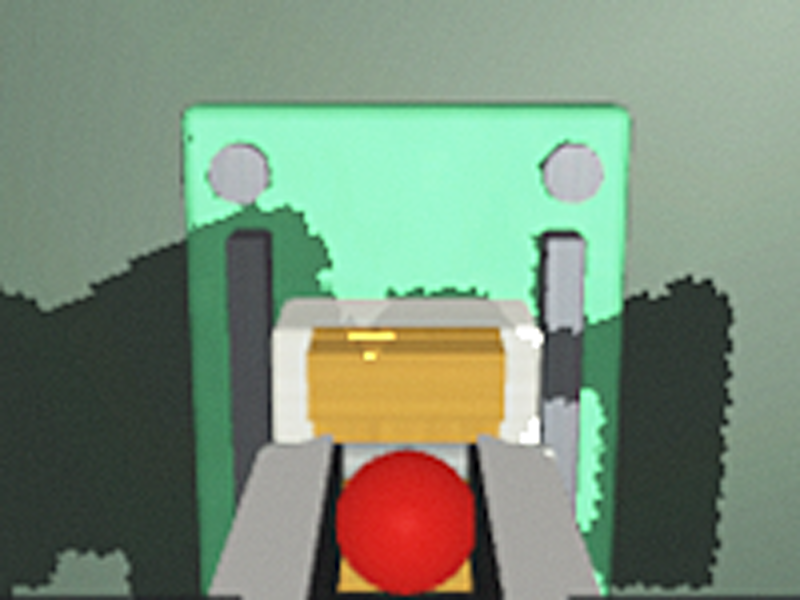

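The crossbar shows as a grey strip at crop (405,460), just behind the ball. The keeper's far top edge is at row 330 and the brass top runs to row 440, where it meets the bar. Next I'll compare their x positions by depth.

Run:
```python
from h import *
c=load('w2');P=cloud(c)*1000
X=(P[...,:2]-O)@ex;Y=(P[...,:2]-O)@ey;Z=P[...,2]
for u in (267,275,281,287,294): print(u,[(round(float(X[v,u])),round(float(Z[v,u]),0)) for v in range(206,252,2)])
```

```text
267 [(122, 20.0), (122, 27.0), (122, 34.0), (123, 41.0), (122, 46.0), (122, 51.0), (122, 57.0), (121, 57.0), (119, 56.0), (118, 57.0), (116, 56.0), (116, 58.0), (114, 58.0), (113, 57.0), (111, 58.0), (106, 47.0), (104, 45.0), (103, 46.0), (109, 67.0), (108, 68.0), (106, 68.0), (105, 67.0), (116, 99.0)]
275 [(122, 20.0), (123, 29.0), (122, 34.0), (123, 42.0), (123, 47.0), (122, 51.0), (123, 57.0), (121, 57.0), (120, 57.0), (118, 58.0), (117, 57.0), (116, 57.0), (114, 57.0), (112, 56.0), (111, 58.0), (106, 47.0), (105, 47.0), (103, 46.0), (109, 68.0), (119, 99.0), (119, 102.0), (119, 104.0), (118, 104.0)]
281 [(122, 19.0), (122, 27.0), (122, 34.0), (123, 41.0), (122, 45.0), (122, 51.0), (122, 57.0), (121, 57.0), (120, 57.0), (119, 58.0), (117, 57.0), (116, 58.0), (114, 58.0), (112, 57.0), (111, 58.0), (106, 46.0), (104, 46.0), (103, 46.0), (110, 70.0), (119, 99.0), (119, 103.0), (118, 103.0), (118, 104.0)]
287 [(122, 21.0), (122, 28.0), (122, 34.0), (123, 41.0), (122, 45.0), (122, 51.0), (122, 57.0), (121, 57.0), (120, 58.0), (118, 57.0), (117, 57.0), (115, 57.0), (114, 57.0), (113, 57.0), (111, 57.0), (106, 47.0), (104, 47.0), (103, 46.0), (109, 66.0), (119, 99.0), (119, 102.0), (118, 103.0), (117, 103.0)]
294 [(122, 21.0), (122, 27.0), (122, 34.0), (123, 42.0), (122, 46.0), (123, 52.0), (122, 56.0), (121, 57.0), (120, 57.0), (119, 58.0), (117, 57.0), (115, 57.0), (114, 57.0), (112, 57.0), (111, 56.0), (106, 48.0), (105, 47.0), (103, 47.0), (109, 67.0), (108, 70.0), (107, 69.0), (105, 68.0), (116, 101.0)]
```

The bar is at about (106.5, 65.5). The slot mouth is 102.4 to 110.4 (d≈16.4), so they line up. I'll lower gently while watching the force.

Request:
servo_tool --pt "0 0.0003 0 0.0015 0 0 0" --pt "0 0.0004 0 0.0015 0 0 0" --pt "0 0.0004 0 0.0015 0 0 0" --pt "0 0.0004 0 0.0015 0 0 0" --pt "0 0.0005 0 0.0015 0 0 0" --pt "0 0.0005 0 0.0015 0 0 0" --pt "0 0.0005 0 0.0015 0 0 0" --pt "0 0 0 0 0 0 0"

```text
time_s: 7.2
ee_pos: [0.5883, 0.1355, 0.0718]
eef_rot: [-3.141, 0.0, 1.213]
force: [2.5, -0.5, 0.0]
grip_width: 0.0192
grip_force: 12.0
```

```bash
python3 -c "
from h import *
rep()"
```

```text
tcp [111.6   2.1  71.8] F [ 0.4 -2.5  0. ] w 0.019206259500433722 t 7.2
19 a,th [1.812 0.176] bar [105.7  57.3]
17 a,th [1.802 0.194] bar [105.1  55.4]
```

No upward force below z 60, so the bar is entering the slot. I'll go on to the floor.

Request:
servo_tool --pt "0 0.0004 0.0005 0.0012 0 0 0" --pt "0 0.0004 0.0005 0.0012 0 0 0" --pt "0 0.0004 0 0.0012 0 0 0" --pt "0 0.0004 0 0.0012 0 0 0" --pt "0 0.0004 0 0.001 0 0 0" --pt "0 0.0003 0 0.001 0 0 0" --pt "0 0 0 0 0 0 0" --pt "0 0 0 0 0 0 0"

```text
time_s: 8.2
ee_pos: [0.5899, 0.1373, 0.0651]
eef_rot: [-3.141, 0.0, 1.213]
force: [-4.3, 0.7, 1.9]
grip_width: 0.0191
grip_force: 12.0
```

```bash
python3 -c "
from h import *
rep()"
```

```text
tcp [113.8   1.2  65.1] F [-0.8  4.3  1.9] w 0.019112333727498664 t 8.2
19 a,th [1.87  0.235] bar [105.9  51.1]
17 a,th [1.865 0.253] bar [105.3  49.2]
```

Request:
servo_tool --pt "0 -0.001 -0.0005 0 0 0 0" --pt "0 -0.001 0 0 0 0 0" --pt "0 -0.001 0 0 0 0 0" --pt "0 -0.001 0 0 0 0 0" --pt "0 -0.0005 0 0 0 0 0" --pt "0 -0.0005 0 0 0 0 0" --pt "0 0 0 0 0 0 0" --pt "0 0 0 0 0 0 0"

```text
time_s: 9.2
ee_pos: [0.588, 0.1328, 0.0652]
eef_rot: [3.141, -0.0, 1.213]
force: [-0.7, 4.1, 0.7]
grip_width: 0.0188
grip_force: 12.0
```

```bash
python3 -c "
from h import *
rep()"
```

```text
tcp [108.9   1.5  65.2] F [3.6 2.2 0.7] w 0.018835277302962247 t 9.2
19 a,th [1.681 0.234] bar [101.   51.1]
17 a,th [1.676 0.252] bar [100.4  49.3]
```

The x force has risen to +3.6 N, so it seems caught. I'll test by drawing 1 mm more and then lifting 1.5 mm to see if the lip holds it.

Request:
servo_tool --pt "0 -0.0005 0 0 0 0 0" --pt "0 -0.0005 0 0 0 0 0" --pt "0 0 0 -0.0005 0 0 0" --pt "0 0 0 -0.0005 0 0 0" --pt "0 0 0 -0.0005 0 0 0" --pt "0 0 0 -0.0005 0 0 0" --pt "0 0 0 0 0 0 0" --pt "0 0 0 0 0 0 0"

```text
time_s: 10.2
ee_pos: [0.5875, 0.1319, 0.0666]
eef_rot: [-3.141, 0.0, 1.213]
force: [1.5, 5.4, -5.5]
grip_width: 0.0188
grip_force: 12.0
```

```bash
python3 -c "
from h import *
rep()"
```

```text
tcp [107.9   1.6  66.6] F [ 5.6  0.4 -5.5] w 0.018844869185556747 t 10.2
19 a,th [1.646 0.221] bar [100.4  52.4]
17 a,th [1.64  0.239] bar [99.8 50.5]
```

The lip holds it (−5.5 N when lifted, spring pull +5.6 N). I'll ease back down, let go and rise clear.

Request:
servo_tool --pt "0 0 0 0.0007 0 0 0" --pt "0 0 0 0.0007 0 0 0" --pt "0 0 0 0 0 0 0" --pt "40 0 0 0 0 0 0" --pt "40 0 0 0 0 0 0" --pt "40 0 0 0 0 0 0" --pt "40 0 0 0 0 0 0" --pt "40 0 0 0 0 0 0"

```text
time_s: 11.2
ee_pos: [0.5876, 0.1318, 0.0657]
eef_rot: [-3.142, 0.0, 1.213]
force: [-0.6, 0.0, 0.8]
grip_width: 0.0374
grip_force: 0.0
```

Request:
servo_tool --pt "40 0 0 -0.01 0 0 0" --pt "40 0 0 -0.02 0 0 0" --pt "40 0 0 -0.025 0 0 0" --pt "40 0 0 -0.025 0 0 0" --pt "40 0 0 -0.02 0 0 0" --pt "0 0 0 0 0 0 0" --pt "0 0 0 0 0 0 0" --pt "0 0 0 0 0 0 0"

```text
time_s: 12.2
ee_pos: [0.5872, 0.1318, 0.1648]
eef_rot: [-3.14, 0.001, 1.213]
force: [0.1, 0.4, 0.3]
grip_width: 0.0112
grip_force: 0.0
```

Run:
```python
from h import *
rep()
c=shot('wrist','w3',(160,130,400,310),3.3);P=cloud(c)*1000
X=(P[...,:2]-O)@ex;Y=(P[...,:2]-O)@ey;Z=P[...,2];px=c['pixels'].astype(int)
blk=(px.max(2)<60)&(abs(Y)<16)&(Z>90)&(Z<150)&(X>-40)&(X<50)
print('lever',blk.sum(),[np.percentile(w[blk],[2,50,98]).round(1) for w in(X,Y,Z)] if blk.any() else '')
red=(px[...,0]>150)&(px[...,1]<60)&(px[...,2]<60)&(Z>60)&(abs(Y)<30)&(X>0)&(X<150)
print('ball',X[red].mean(),Y[red].mean(),np.percentile(Z[red],98))
m=(abs(Y)<15)&(X>118)&(X<128)&(Z>25)&(Z<50); print('keeper far',np.median(X[m]))
```

```text
tcp [107.7   1.8 164.8] F [0.4 0.  0.3] w 0.011152530179822005 t 12.2
19 a,th [ 2.454 -0.583] bar [105.1 129. ]
17 a,th [ 2.468 -0.577] bar [105.8 128.2]
lever 614 [array([ 5.5, 13.4, 14.7]), array([-12.8,   0.8,  14.4]), array([130.6, 140.9, 145.8])]
ball 111.03399536377164 0.9441554993502982 93.58455817110485
keeper far 121.67891498618063h.py:26: RuntimeWarning: The iteration is not making good progress, as measured by the 
 improvement from the last five Jacobian evaluations.
  def from_ball(b,g=(1.77,-.4)): return fsolve(lambda q:ball(*q)-b,g)
h.py:26: RuntimeWarning: The iteration is not making good progress, as measured by the 
 improvement from the last ten iterations.
  def from_ball(b,g=(1.77,-.4)): return fsolve(lambda q:ball(*q)-b,g)
```

View pics/w3.png

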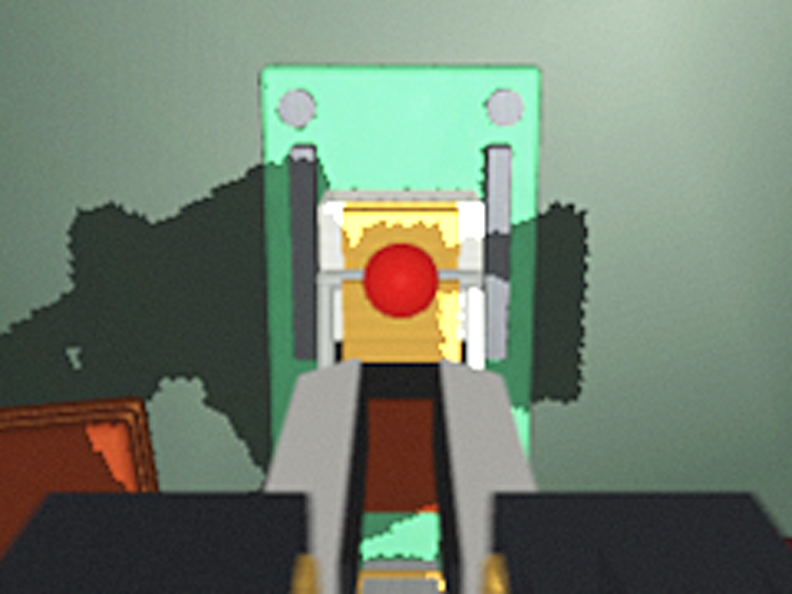

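The bar stayed down in the slot with the ball at (400,280), and the lever is still up with its top near clamp (14, 0, 146). I'll bring the closed fingers to the keeper side of the lever grip.

Request:
servo_tool --pt "0 -0.012 0.001 0.004 0 0 0" --pt "0 -0.012 0 0.005 0 0 0" --pt "0 -0.012 0 0.006 0 0 0" --pt "0 -0.012 0 0.006 0 0 0" --pt "0 -0.012 0 0.006 0 0 0" --pt "0 -0.008 0 0.005 0 0 0" --pt "0 -0.004 0 0.004 0 0 0" --pt "0 0 0 0 0 0 0"

```text
time_s: 13.25
ee_pos: [0.5632, 0.064, 0.1295]
eef_rot: [-3.141, 0.0, 1.213]
force: [-0.0, -0.2, 0.4]
grip_width: 0.0005
grip_force: 0.0
```

Request:
servo_tool --pt "0 -0.008 0 0.002 0 0 0" --pt "0 -0.006 0 0 0 0 0" --pt "0 -0.006 0 0 0 0 0" --pt "0 -0.006 0 0 0 0 0" --pt "0 -0.006 0 0 0 0 0" --pt "0 -0.008 0 0.001 0 0 0" --pt "0 -0.0075 0 0.002 0 0 0" --pt "0 0 0 0 0 0 0"

```text
time_s: 14.25
ee_pos: [0.5464, 0.0189, 0.1246]
eef_rot: [-3.141, 0.0, 1.212]
force: [1.5, 2.1, 1.4]
grip_width: 0.0006
grip_force: 1.3
```

Run:
```python
from h import *
o=ctrl.get_obs();f=np.array(o['force']);print(cl(o['ee_pos']).round(1),f[:2]@ex,f[:2]@ey,f[2],o['grip_width'])
c=shot('wrist','w4');P=cloud(c)*1000
X=(P[...,:2]-O)@ex;Y=(P[...,:2]-O)@ey;Z=P[...,2];px=c['pixels'].astype(int)
red=(px[...,0]>150)&(px[...,1]<60)&(px[...,2]<60)&(Z>60)&(abs(Y)<30)&(X>0)&(X<150)
print('ball',X[red].mean(),Y[red].mean(),np.percentile(Z[red],98))
m=(abs(Y)<15)&(X>95)&(X<128)&(Z>25)&(Z<42); print('keeper far',np.median(X[m]))
```

```text
[-12.3   0.4 124.6] 2.520880130213581 -0.6583855875108225 1.3609768564154148 0.0006294346879942459
ball 96.45852142650658 0.9359674636931168 93.83422066904825
keeper far nan
  return _methods._mean(a, axis=axis, dtype=dtype,
  ret = ret.dtype.type(ret / rcount)
```

The ball moved from x 111 to 96 at unchanged height with steady resistance, so the hook is holding and drawing the jaw. I'll continue the arc.

Request:
servo_tool --pt "0 -0.008 0 0.0025 0 0 0" --pt "0 -0.008 0 0.0035 0 0 0" --pt "0 -0.0085 0 0.004 0 0 0" --pt "0 -0.0065 0 0.005 0 0 0" --pt "0 -0.006 0 0.005 0 0 0" --pt "0 -0.005 0 0.006 0 0 0" --pt "0 -0.005 0 0.006 0 0 0" --pt "0 0 0 0 0 0 0"

```text
time_s: 15.3
ee_pos: [0.5298, -0.025, 0.0922]
eef_rot: [-3.141, 0.001, 1.212]
force: [-0.4, 0.3, 1.3]
grip_width: 0.0006
grip_force: 0.3
```

Request:
servo_tool --pt "0 -0.0035 0 0.006 0 0 0" --pt "0 -0.003 0 0.007 0 0 0" --pt "0 -0.002 0 0.007 0 0 0" --pt "0 -0.002 0 0.007 0 0 0" --pt "0 -0.001 0 0.005 0 0 0" --pt "0 0 0 0.003 0 0 0" --pt "0 0 0 0.001 0 0 0" --pt "0 0 0 0 0 0 0"

```text
time_s: 16.3
ee_pos: [0.5262, -0.0352, 0.0568]
eef_rot: [3.141, -0.0, 1.213]
force: [-0.7, -0.1, -0.2]
grip_width: 0.0001
grip_force: 0.0
```

Run:
```python
from h import *
o=ctrl.get_obs();f=np.array(o['force']);print(cl(o['ee_pos']).round(1),f[:2]@ex,f[:2]@ey,f[2],o['grip_width'])
shot('scene','s2',(255,170,375,260),6.6)
```

```text
[-70.1   0.3  56.8] -0.3009712401219054 0.6024384107640004 -0.2178076354747318 0.0001296557094846034
```

View pics/s2.png

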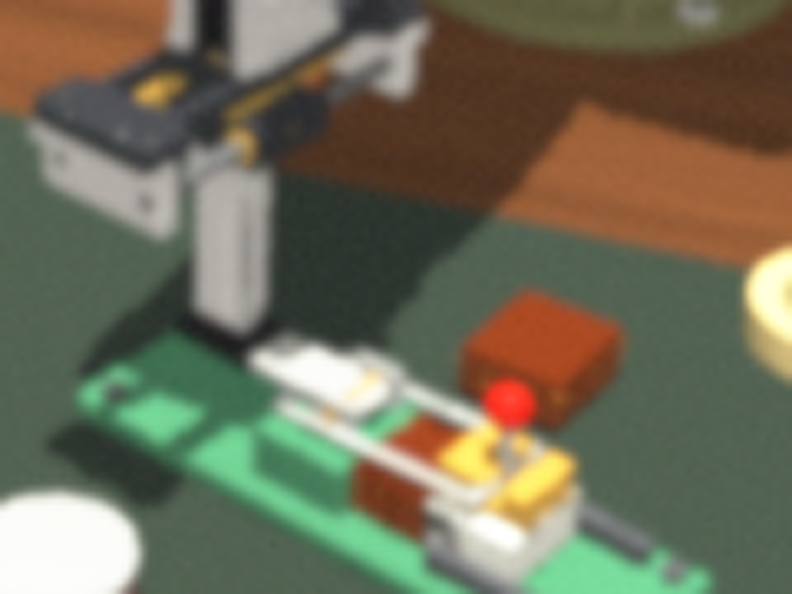

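The lever lies down under the fingertips at (235,340), and the bar is in the slot at (505,465) with the keeper drawn to the heel. I'll press a little more to confirm it's home, then retreat.

Request:
servo_tool --pt "0 0 0 0.001 0 0 0" --pt "0 0 0 0.001 0 0 0" --pt "0 0 0 0.0005 0 0 0" --pt "0 0 0 0 0 0 0" --pt "0 0 0 0 0 0 0" --pt "0 0 0 0 0 0 0" --pt "0 0 0 0 0 0 0" --pt "0 0 0 0 0 0 0"

```text
time_s: 17.35
ee_pos: [0.5265, -0.0353, 0.0559]
eef_rot: [3.14, -0.0, 1.213]
force: [-7.8, 1.2, 20.2]
grip_width: 0.0005
grip_force: 9.9
```

Request:
servo_tool --pt "0 0 0 -0.005 0 0 0" --pt "0 0 0 -0.02 0 0 0" --pt "0 0 0 -0.03 0 0 0" --pt "0 0 0 -0.04 0 0 0" --pt "0 -0.02 0 -0.04 0 0 0" --pt "0 -0.02 0 -0.02 0 0 0" --pt "0 0 0 0 0 0 0" --pt "0 0 0 0 0 0 0"

```text
time_s: 18.35
ee_pos: [0.5119, -0.0722, 0.2082]
eef_rot: [-3.14, 0.0, 1.213]
force: [-0.2, 0.5, -0.0]
grip_width: 0.0005
grip_force: 0.0
```

Run:
```python
from h import *
c=shot('wrist','w5',scale=1.4);P=cloud(c)*1000
X=(P[...,:2]-O)@ex;Y=(P[...,:2]-O)@ey;Z=P[...,2];px=c['pixels'].astype(int)
for x in range(-100,125,5):
    m=(abs(Y-1)<4)&(abs(X-x)<1.5)
    if m.any(): print((x,round(float(np.median(Z[m])),1)),end=' ')
o=ctrl.get_obs();print(o['ee_pos'],o['force'],o['time_s'])
```

```text
(-100, 249.7) (-95, 329.0) (-90, 329.9) (-85, 328.7) (-80, 328.6) (-75, 56.4) (-70, 57.0) (-65, 56.4) (-60, 56.4) (-55, 56.0) (-50, 53.5) (-45, 53.5) (-40, 387.7) (-35, 53.5) (-30, 53.4) (-25, 53.3) (-20, 53.4) (-15, 53.6) (-10, 53.2) (-5, 53.2) (0, 54.3) (5, 53.4) (10, 53.5) (15, 40.3) (20, 40.4) (25, 39.9) (30, 39.5) (35, 39.8) (40, 40.0) (45, 39.5) (50, 40.0) (55, 39.8) (60, 52.3) (65, 57.0) (70, 57.8) (75, 57.5) (80, 57.0) [ 0.51189538 -0.0720616   0.20805642] [ 0.47622819  0.08190736 -0.25445794] 18.4
```

View pics/w5.png

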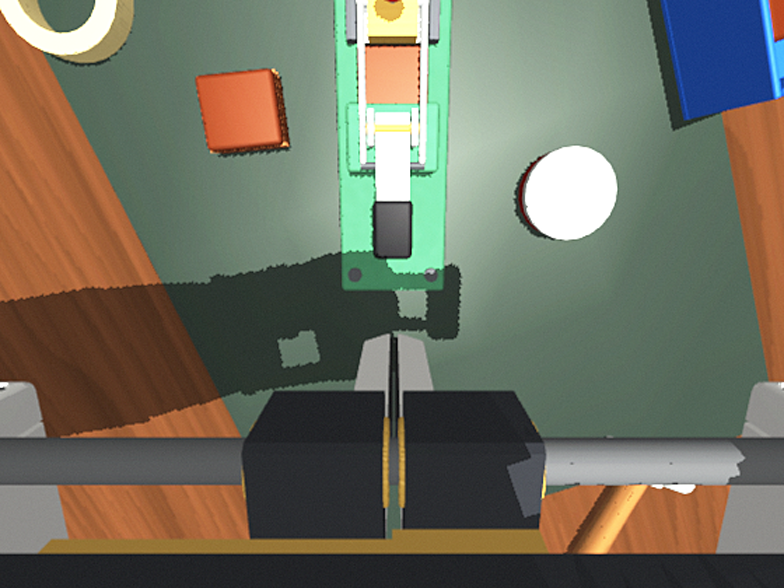

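The lever lies flat at (393,230): its grip is level at z≈56 and its arm at z 53.5. The keeper's near edge is drawn to x≈60, and the robot is clear. I'll hand the job in.

```bash
python3 -c "
from station import ctrl
print(ctrl.hand_in())"
```

```text
the job is handed in; nothing more can be done
None
```

The heel clamp is closed: the crossbar is hooked under the keeper's lip, the lever lies flat and fully home, the gripper touched none of the other bench items, and the job was handed in at about 18 s of the 72 s allowed.

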